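Dip the coolant tank and show the gauge rod

TASK

Check the coolant tank: take the gauge rod from its sloping rest, lower it (do not drop it) down the tank's steel guide tube until its collar stops on the rim, and draw it right out again. Finish while still holding the rod in the gripper: keep it level and still, with its banded tip about 10 cm above the middle of the white card, ready for reading. Leave the other things on the bench where they are.

Things in the scene. Friction and masses are not known exactly. Their poses are not given: they have to be found in the camera images.
- gauge: gauge rod, about 90 g, loose: 8 mm steel rod with tapered tip (red, yellow, green bands near it), dark collar disc (38 dia, 5 thick), orange handle 18 (along its x) x 22 (along its y) x 80 long (z = 5 to 85). Origin on the rod's axis at the collar's underside; z runs from tip to handle. Starts in the rest sloping 45 degrees, handle uppermost, x axis level; lifts straight up out of the open trough
- gauge_grip (a point): centre of the orange handle on the rod's axis, 45 mm from the collar's underside, 135 mm from the tip; axes as the gauge. Starts 162 mm above the bench, free on both sides: grip it from straight above, fingers closing along its x axis on the 18 mm width
- gauge_collar (a point): centre of the collar's underside, 90 mm from the tip; same axes as the gauge
- gauge_tip (a point): the rod's tip end (banded end), on its axis; same axes as the gauge
- rest: fixed aluminium stand (base 90 x 130) with a blue open trough, 20 wide and 60 long, sloping 45 degrees, that carries the rod below its collar. Origin at bench height under the trough's upper end, where the collar's underside starts 130 mm up; the rod's tip points down the slope towards the rest's own +y
- tank: fixed white coolant tank, 160 x 180 x 90 high, with a blue filler cap (to 113 mm high) and one upright steel guide tube on its top. Origin at the centre of its underside; z up
- guide_mouth (a point): centre of the guide tube's rim, 150 mm above the bench, 60 mm above the tank's top; z up along the tube. Rim 36 outside diameter; the mouth narrows like a funnel from 28 to a 14 mm bore over the top 15 mm; open for more than 100 mm below the rim. The rod's collar lands on the rim, a hard stop, when the tip is 90 mm below it
- card: fixed blue mat, 100 x 100 x 3, with a white reading card on it. Origin under its centre
- card_center (a point): centre of the white card's face, 4 mm above the bench; z up
- amber: bystander, loose, leave alone: amber reagent bottle, 90 dia x 190 high; origin under its centre
- wash: bystander, loose, leave alone: white wash bottle, 72 dia x 165 high; origin under its centre
- heatsink: bystander, loose, leave alone: finned aluminium LED heat sink, 70 x 70 x 37 high; origin under its centre
- tweezers: bystander, loose, leave alone: steel tweezers lying flat, 100 long, 6 high; origin under its centre
- jar: bystander, loose, leave alone: small jar, 60 dia x 70 high; origin under its centre
- clips: bystander, loose, leave alone: clear two-compartment tray, 100 x 140 x 40 high; origin under its centre
Mind the look-alikes: they are no part of the job. What is meant by the gauge is not pink, and is the smaller of those in its own colour.

How it is judged (in metres and radians):
On the way, in this order (a step that is already met when the one before it is completed fails the run):
1. the rod is down the guide tube with its collar on the rim (z of gauge_collar in the frame of guide_mouth between -0.005 and 0.004 m and horizontal distance between gauge_collar and guide_mouth below 0.008 m and angle between the z axis of gauge_collar and the z axis of guide_mouth, either way round below 0.14 rad), for 0.2 s.
2. the rod is drawn right out of the tube, held by the gripper (contact force between the fingers and gauge above 0.5 N and z of gauge_tip in the frame of guide_mouth above 0.005 m), for 0.1 s.
At the end, for the whole second after the job is handed in: the gripper holds the rod still (under 0.03 m/s and 0.2 rad/s), its axis within 0.2 rad of level, the tip within 40 mm of the card's centre seen from above and 50 to 180 mm above the card, the rod touching neither card, tank nor rest, and each bystander within 20 mm of where it began (angle between gauge_tip's own z axis and vertical between 1.37 and 1.77 rad and contact force between the fingers and gauge above 0.5 N and horizontal distance between gauge_tip and card_center below 0.04 m and z of gauge_tip in the frame of card_center between 0.05 and 0.18 m and contact force between gauge and card below 0.1 N and contact force between gauge and tank below 0.1 N and contact force between gauge and rest below 0.1 N and linear speed of gauge below 0.03 m/s and angular speed of gauge below 0.2 rad/s and distance of each of amber, wash, heatsink, tweezers, jar, clips from where it was at the start of the episode below 0.02 m); the arm keeps its last pose, push and grip.
It fails at once if the rod is dropped down the guide tube (z of gauge_tip in the frame of guide_mouth below 0 m and horizontal distance between gauge_tip and guide_mouth below 0.012 m and linear speed of gauge above 0.6 m/s).
It fails at once if a bystander is knocked away (distance of any of amber, wash, heatsink, tweezers, jar, clips from where it was at the start of the episode above 0.02 m).
It also fails if it takes over 54 s, if anything falls off the work surface, if the arm or the gripper's body presses on something with over 40 N, if the wrist force passes 120 N, or if a joint passes its speed limit or range.

ROBOT

A 6-joint arm with a two-finger parallel gripper is mounted at the origin on the work surface. World frame = base frame: x ahead of the robot, y to its left, z up, the work surface at z = 0. Lengths are in m, angles in degrees, forces in N, time in s.
With the tool pointing down it reaches from about 0.325 to 0.85 m from the base axis. Payload 15.5 kg.
Tool frame: the origin (TCP) lies at the very end of the fingers, on their centre line; the grasp point (between the pads) lies arm.grip_depth behind it (arm.grip_depth is the distance from the TCP to the grasp point, in m); z points along the fingers, y is the direction in which the jaws open and shut (so a half turn about z gives the same grasp; the last joint's range is limited). The gripper opens to 91 mm and grips with 3 to 60 N. Pads are 32 mm wide; open, the fingers measure 118 mm over their backs; the gripper's body (76 mm by 178 mm) begins 60 mm behind the grasp point.
Start: joints at [-82.248, 28.281, 77.091, -0, 74.628, -5.472], TCP at [0.143, -0.608, 0.214] pointing down, gripper open.
Joint ranges: [-166.48, 166.48], [-47.26, 123.95], [12.59, 153.08], [-70.14, 250.14], [6.76, 159.57], [-176.63, 176.63]. Speed limits (degrees/s): [108.29, 108.29, 147.25, 172.46, 172.46, 172.46].

INTERFACE

Orientations are given as a 3x3 rotation matrix whose columns are the frame's x, y, z axes.
In Python, from rig import arm gives the robot as it stands. Calls block until the motion is done:
- arm.move_to(position, orientation): joint-space move of the TCP to a pose.
- arm.move_l(position, orientation=None, feed=0.15): straight line of the TCP; orientation=None keeps the orientation; feed is the mean speed in m/s.
- arm.move_joints(angles): joint-space move.
- arm.grip(opening): finger opening in m; the grip force is fixed at half the most; returns when the fingers have stopped.
- arm.sleep(seconds).
- arm.solve_ik(position, orientation): joint angles nearest the present ones, or None.
- arm.snapshot(name): name is "scene" or "top" or "wrist"; returns the picture (420x560x3 uint8, red, green, blue); there is no depth.
- arm.get_calibration(name): a dict with "intrinsics" (3x3 intrinsics, pixels), "cam_to_world" (4x4, takes a point from camera to world coordinates). Camera axes: x right, y down, z forward; pixel columns grow to the right and rows downward; lengths in m; the calibration is good to about 2 mm. The wrist camera is an equidistant fisheye: a pixel r from the principal point sees the ray r / f radians off the axis. A picture is of the moment at which its call begins: read the wrist's pose just before it. get_calibration takes no time and is no camera call; for the wrist camera it gives the pose at the moment of the call.
A pose or a line that the arm cannot do raises arm.Unreachable and nothing moves.
- arm.sign_off(): hands the job in, once; it reports no verdict.
Readings, each from a call of its own:
- arm.current_t(): time.
- arm.current_joint_positions(): joint angles.
- arm.current_dq(): joint speeds.
- arm.current_tau(): joint torques, N m.
- arm.current_ee_pos(): TCP position.
- arm.current_tool_rot(): TCP orientation.
- arm.current_force(): force on the tool from outside, world axes, zero at the start.
- arm.current_torque(): the same for the moment, N m.
- arm.current_width(): finger opening in m.
Only numpy, scipy, OpenCV 4.12 (cv2) and the standard library are available. Lean on these libraries where they do the work, as an engineer would, in place of code of your own. Each camera call takes 0.05 s, during which the arm holds its last target. There are 200 camera calls.

## Working session

There is one attempt and no reset: what is moved stays moved. The work goes in short steps, each a Python script; the robot and the scene stay as the last script left them, time stands still between calls to the robot, and variables do not carry over. Pictures are saved under pics/ and viewed, about 8 in all and at most 12, crops included, and the job is handed in when it is done.

```bash
mkdir -p pics; ls; python3 - <<'E'
from rig import arm
import cv2,numpy as np
np.set_printoptions(precision=4,suppress=True)
for n in("scene","top","wrist"):
    c=arm.get_calibration(n);print(n,c["intrinsics"],c["cam_to_world"])
    cv2.imwrite(f"pics/{n}0.png",arm.snapshot(n)[:,:,::-1])
print(arm.grip_depth,arm.current_t(),arm.current_tool_rot())
E
```

```text
pics
scene [[393.7754   0.     279.3787]
 [  0.     393.7754 205.1413]
 [  0.       0.       1.    ]] [[ 0.1682  0.7224 -0.6707  1.2529]
 [ 0.9857 -0.1225  0.1153 -0.1221]
 [ 0.0011 -0.6806 -0.7327  0.9073]
 [ 0.      0.      0.      1.    ]]
top [[401.4171   0.     271.0171]
 [  0.     401.4171 207.5089]
 [  0.       0.       1.    ]] [[-0.0138 -0.9829  0.1839  0.3211]
 [-0.9999  0.0149  0.0047 -0.0121]
 [-0.0074 -0.1838 -0.9829  1.3456]
 [ 0.      0.      0.      1.    ]]
wrist [[325.1923   0.     283.5314]
 [  0.     325.1923 210.1117]
 [  0.       0.       1.    ]] [[ 0.2289 -0.9382 -0.2596  0.216 ]
 [-0.9734 -0.2207 -0.0606 -0.591 ]
 [-0.0005  0.2666 -0.9638  0.3838]
 [ 0.      0.      0.      1.    ]]
0.0188 0.15 [[ 0.9735  0.2288 -0.0001]
 [ 0.2288 -0.9735  0.0008]
 [ 0.0001 -0.0008 -1.    ]]
```

View pics/scene0.png

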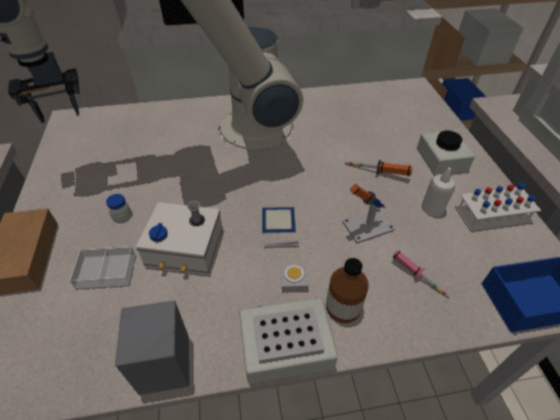

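View pics/top0.png

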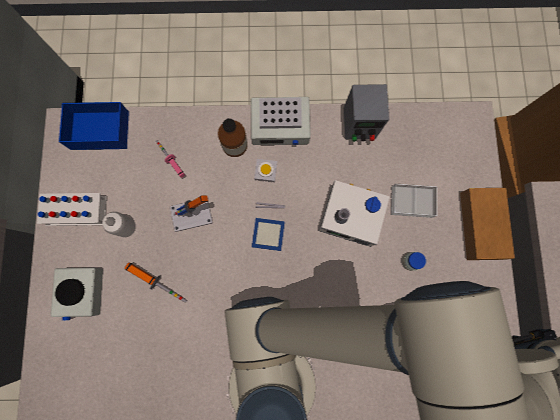

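The top view shows three candidates: the orange rod in the rest at (195,203), a larger orange one lying on the bench at (155,280), and a pink one at (170,160). The one in the rest fits the description. Next I'll check it, along with the tank and card, in a close crop.

```bash
python3 - <<'E'
import cv2,numpy as np
t=cv2.imread("pics/top0.png");s=cv2.imread("pics/scene0.png")
def crop(im,x,y,w,h,k):return cv2.resize(im[y:y+h,x:x+w],None,fx=k,fy=k,interpolation=cv2.INTER_CUBIC)
a=np.hstack([crop(t,160,180,80,60,5),crop(t,315,170,80,80,5)[:300]])
b=np.hstack([crop(s,335,175,80,60,5),crop(s,135,195,80,60,5)])
cv2.imwrite("pics/c1.png",np.vstack([a,b]))
E
```

```text
(no output)
```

View pics/c1.png

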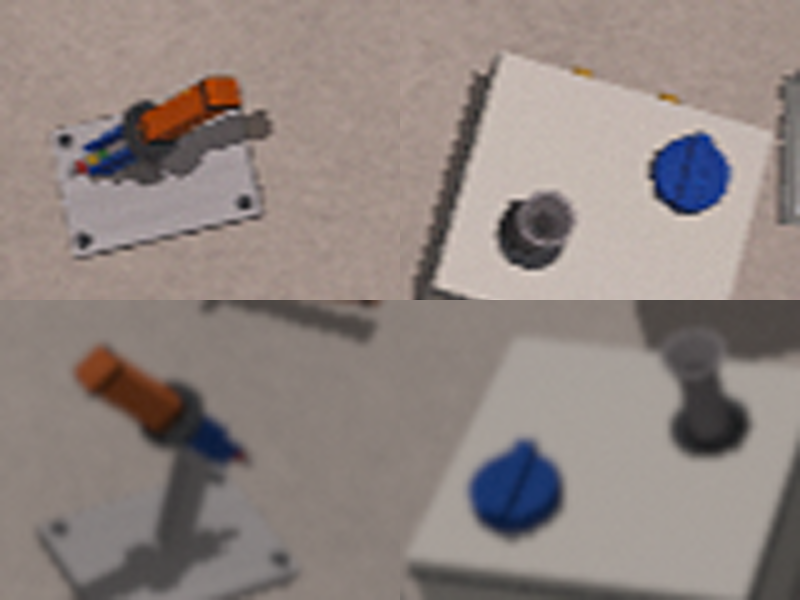

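The crop confirms it: the orange gauge sits in the blue trough on the rest. In the top view its handle centre is at about (197.4,202) and its tip at (176,213.6). The tube rim is at (344,214) in top and (194,205) in scene.

```bash
cat > h.py <<'E'
import numpy as np,cv2
from rig import arm
np.set_printoptions(precision=4,suppress=True)
def ray(n,p,c=None):
    c=c or arm.get_calibration(n);K=c["intrinsics"];T=np.array(c["cam_to_world"])
    u=(np.array(p)-[K[0][2],K[1][2]])/K[0][0]
    if n=="wrist":
        r=np.hypot(*u);d=np.r_[np.sin(r)*u/max(r,1e-9),np.cos(r)]
    else:d=np.r_[u,1]
    d=T[:3,:3]@d;return T[:3,3],d/np.linalg.norm(d)
def atz(n,p,z,c=None):
    o,d=ray(n,p,c);return o+d*(z-o[2])/d[2]
def tri(*rs):
    P=[np.eye(3)-np.outer(d,d) for o,d in rs]
    x=np.linalg.solve(sum(P),sum(p@o for p,(o,d) in zip(P,rs)))
    return x,[np.linalg.norm(p@(x-o)) for p,(o,d) in zip(P,rs)]
E
python3 - <<'E'
from h import *
for k,a,b,z in[("grip",(197.4,202),(362.4,193),.162),("tip",(176,213.6),(383.6,207),.0665),("rim",(344,214),(194.2,205),.15),("card",(268,234),(278,219),.004)]:
    print(k,*tri(ray("top",a),ray("scene",b)),atz("top",a,z),atz("scene",b,z))
for p in[(173.5,209),(172+3.5,231),(208.5,220),(212,223)]:print(atz("top",p,.006))
E
```

```text
grip [0.5636 0.2178 0.1615] [np.float64(0.0026681417890814596), np.float64(0.0026681417890814982)] [0.5628 0.2151 0.162 ] [0.5641 0.2204 0.162 ]
tip [0.5448 0.3029 0.071 ] [np.float64(0.0019683368159343173), np.float64(0.0019683368159344353)] [0.545  0.302  0.0665] [0.541  0.3073 0.0665]
rim [ 0.5215 -0.2247  0.15  ] [np.float64(0.0014565161352819269), np.float64(0.0014565161352819217)] [ 0.5215 -0.2262  0.15  ] [ 0.5218 -0.2232  0.15  ]
card [0.4818 0.006  0.004 ] [np.float64(0.00027475639669242795), np.float64(0.0002747563966924126)] [0.4817 0.0058 0.004 ] [0.4818 0.0063 0.004 ]
[0.5716 0.3259 0.006 ]
[0.4962 0.3168 0.006 ]
[0.532  0.2062 0.006 ]
[0.5216 0.1942 0.006 ]
```

```bash
cat >> h.py <<'E'
UP=np.array([0,0,1.])
def pose(g,az,e,s=1):
    """tool pose for handle centre g, tip heading az (deg), rod elevation e (deg); grasp made at e=45 from above"""
    a=np.radians(az);t=np.array([np.cos(a),np.sin(a),0]);b=np.radians(45-e)
    z=t*np.sin(b)-UP*np.cos(b);y=s*np.cross(t,UP)
    return np.array(g)+z*arm.grip_depth,np.c_[np.cross(y,z),y,z]
def tdir(az):return np.array([np.cos(np.radians(az)),np.sin(np.radians(az)),0])
E
python3 - <<'E'
from h import *
G=np.array([.5636,.2178,.162]);M=np.array([.5215,-.2247,.15]);C=np.array([.4818,.006,.104])
az=np.degrees(np.arctan2(.979,-.205))
for s in(1,-1):
    for z in(0,.15):print("grasp",s,arm.solve_ik(*pose(G+z*UP,az,45,s)))
for a in range(-180,180,20):
    for s in(1,-1):
        v=[arm.solve_ik(*pose(M+[0,0,.045+h],a,90,s)) for h in(0,.16)]
        l=arm.solve_ik(*pose(C-.135*tdir(a),a,0,s))
        if v[0] is not None and v[1] is not None: print(a,s,"V",np.round(v[0]),np.round(v[1]))
        if l is not None: print(a,s,"L",np.round(l))
E
```

```text
grasp 1 [15.4679 30.8604 84.8605 -0.     64.2791  3.6412]
grasp 1 [15.4679 22.9347 73.5192 -0.     83.5461  3.6412]
grasp -1 [  15.4679   30.8604   84.8605   -0.       64.2791 -176.3588]
grasp -1 [  15.4679   22.9347   73.5192   -0.       83.5461 -176.3588]
-180 1 V [-48.  22. 121.  86.  32. 147.] [ -48.    5.  108.   49.   44. -167.]
-180 1 L [ -4.  59.  47.  -3. 119. -94.]
-180 -1 V [-48.  22. 121.  86.  32. -33.] [-48.   5. 108.  49.  44.  13.]
-180 -1 L [ -4.  59.  47.  -3. 119.  86.]
-160 1 V [-54.  25. 113.  65.  49. 148.] [-54.  11. 101.  49.  63. 175.]
-160 1 L [   5.   58.   49.  -12.  116. -106.]
-160 -1 V [-54.  25. 113.  65.  49. -32.] [-54.  11. 101.  49.  63.  -5.]
-160 -1 L [  5.  58.  49. -12. 116.  74.]
-140 1 V [-55.  30. 102.  51.  65. 145.] [-55.  17.  91.  46.  80. 163.]
-140 1 L [  13.   55.   57.  -19.  108. -116.]
-140 -1 V [-55.  30. 102.  51.  65. -35.] [-55.  17.  91.  46.  80. -17.]
-140 -1 L [ 13.  55.  57. -19. 108.  64.]
-120 1 V [-53.  35.  90.  42.  79. 140.] [-53.  24.  80.  41.  95. 154.]
-120 1 L [  22.   51.   68.  -26.   98. -123.]
-120 -1 V [-53
[... 2190 characters left out ...]
39.  46.  83.  28.  88. -59.]
100 -1 V [  -6.   28.  106.  -61.   51. -153.] [  -6.   15.   95.  -49.   65. -176.]
100 -1 L [-39.  46.  83.  28.  88. 121.]
120 1 L [-30.  51.  69.  21. 100. -64.]
120 -1 L [-30.  51.  69.  21. 100. 116.]
140 1 V [-22.  21. 123. 238.  15.  46.] [-22.   4. 110. -30.  26. -50.]
140 1 L [-21.  55.  58.  14. 110. -72.]
140 -1 V [ -22.   21.  123.  238.   15. -134.] [-22.   4. 110. -30.  26. 130.]
140 -1 L [-21.  55.  58.  14. 110. 108.]
160 1 V [-36.  21. 125. 131.  15. 127.] [ -36.    2.  111.   27.   25. -127.]
160 1 L [-12.  58.  50.   6. 117. -82.]
160 -1 V [-36.  21. 125. 131.  15. -53.] [-36.   2. 111.  27.  25.  53.]
160 -1 L [-12.  58.  50.   6. 117.  98.]
```

```bash
python3 - <<'E'
from h import *
G=np.array([.5636,.2178,.162]);az=101.8
arm.move_to(*pose(G+.2*UP,az,45)); arm.move_l(pose(G+.09*UP,az,45)[0])
arm.sleep(.2)
c=arm.get_calibration("wrist");im=arm.snapshot("wrist")
cv2.imwrite("pics/w1.png",cv2.resize(im[:,:,::-1],None,fx=1.4,fy=1.4))
np.save("c1.npy",c["cam_to_world"]);print(arm.current_t(),arm.current_ee_pos(),c["cam_to_world"])
T=np.array(c["cam_to_world"]);K=c["intrinsics"]
# where the expected points should appear
t=tdir(az);gz=(-t+UP)/2**.5
for n,p in[("top",G+.04*gz),("grip",G),("collar",G-.045*gz),("tip",G-.135*gz)]:
    d=T[:3,:3].T@(p-T[:3,3]);th=np.arctan2(np.hypot(*d[:2]),d[2]);print(n,(np.array([K[0][2],K[1][2]])+K[0][0]*th*d[:2]/np.hypot(*d[:2]))*1.4)
E
```

```text
4.55 [0.5639 0.2179 0.2339] [[ 0.9788  0.1972  0.0548  0.5486]
 [ 0.2047 -0.9436 -0.2604  0.2914]
 [ 0.0004  0.2661 -0.9639  0.4044]
 [ 0.      0.      0.      1.    ]]
top [396.1327 376.2556]
grip [396.1781 308.2549]
collar [396.2325 242.7521]
tip [396.3342 144.0983]
```

View pics/w1.png

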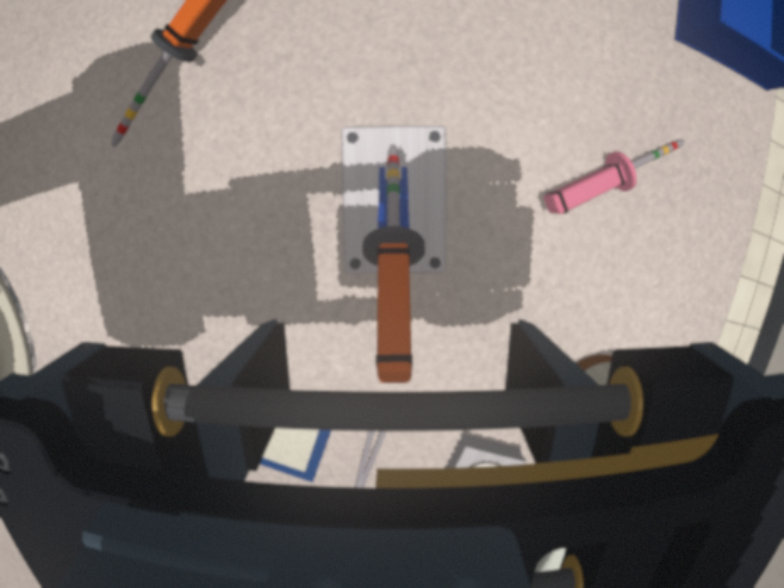

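The wrist view matches my prediction within about 3 px: rod axis at x≈394, collar at (394,245), tip at (394,148), jaws squarely either side. So I'll grasp, lift and check.

```bash
python3 - <<'E'
from h import *
G=np.array([.5632,.2172,.162]);az=101.8
print(arm.current_force())
arm.move_l(pose(G,az,45)[0],feed=.08)
print(arm.current_force());arm.grip(0.0);print("w",arm.current_width(),arm.current_force())
arm.move_l(pose(G+.03*UP,az,45)[0],feed=.05);print(arm.current_force())
arm.move_l(pose(G+.2*UP,az,45)[0],feed=.12)
M=np.array([.5215,-.2247,.15])
arm.move_to(*pose(M+[0,0,.045+.13],80,90));arm.sleep(.3)
print(arm.current_t(),arm.current_width(),arm.current_force(),arm.current_torque(),arm.current_ee_pos())
for n in("top","scene","wrist"):
    im=arm.snapshot(n)[:,:,::-1];cv2.imwrite(f"pics/{n}2.png",im)
s=cv2.imread("pics/scene2.png");t=cv2.imread("pics/top2.png");w=cv2.imread("pics/wrist2.png")
cr=lambda im,x,y,k:cv2.resize(im[y:y+240//k*1,x:x+400//k],(400,240),interpolation=cv2.INTER_CUBIC)
a=np.hstack([cv2.resize(s[130:274,110:350],(400,240),interpolation=2),cv2.resize(t[140:284,260:500],(400,240),interpolation=2)])
cv2.imwrite("pics/c2.png",np.vstack([a,cv2.resize(w[:252],(800,360))]))
E
```

```text
[-1.1232 -0.0999 -0.9862]
[-0.7902 -0.0164 -0.5039]
w 0.017586854129397006 [-0.0115 -0.0629  0.4201]
[ 0.8969 -0.3081 -1.454 ]
11.1833 0.017916099901510378 [ 0.467   1.184  -1.0157] [ 0.4879 -0.1884  0.044 ] [ 0.5194 -0.2375  0.3118]
```

View pics/c2.png

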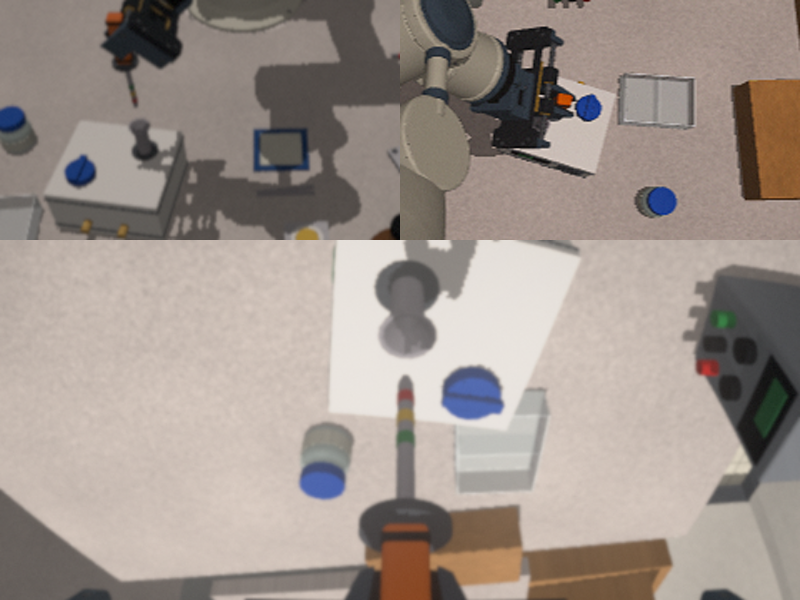

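The rod is held and the collar and tip hang as planned. In the wrist picture the tip is at (283.5,95.9), the collar at about (283.5,200.9) and the rim centre at about (284.9,66.5). I'll compare these with predictions.

```bash
cat >> h.py <<'E'
def proj(p,c):
    T=np.array(c["cam_to_world"]);K=c["intrinsics"];d=T[:3,:3].T@(np.array(p)-T[:3,3]);r=np.hypot(*d[:2])
    return np.array([K[0][2],K[1][2]])+K[0][0]*np.arctan2(r,d[2])*d[:2]/r
def rod():
    "handle centre and frame of rod as the tool carries it (nominal)"
    R=np.array(arm.current_tool_rot());g=np.array(arm.current_ee_pos())-R[:,2]*arm.grip_depth
    b=np.radians(45);gz=-R[:,2]*np.cos(b)+np.cross(R[:,1],R[:,2])*0
    return g,R
E
python3 - <<'E'
from h import *
c=arm.get_calibration("wrist");g,R=rod();print(g,R)
for e in(-6,-3,0,3,6):
    t=tdir(80);gz=UP*np.cos(np.radians(e))-t*np.sin(np.radians(e))
    print(e,proj(g-.135*gz,c),proj(g-.045*gz,c))
print("mouth",atz("wrist",(284.9,66.5),.15,c),proj([.5215,-.2247,.15],c))
# rim circle fit
im=cv2.imread("pics/wrist2.png");cv2.imwrite("pics/c3.png",cv2.resize(im[30:130,233:333],(600,600),interpolation=2))
E
```

```text
[ 0.5215 -0.2246  0.325 ] [[ 0.1227  0.9848 -0.1227]
 [ 0.6964 -0.1735 -0.6963]
 [-0.7071  0.     -0.7071]]
-6 [283.518  110.1899] [283.4106 202.5347]
-3 [283.5209 103.0548] [283.4108 200.2092]
0 [283.5236  95.9688] [283.4107 198.0114]
3 [283.526   88.9364] [283.4105 195.9492]
6 [283.5282  81.9628] [283.4101 194.0309]
mouth [ 0.5225 -0.2255  0.15  ] [283.5399  65.909 ]
```

View pics/c3.png

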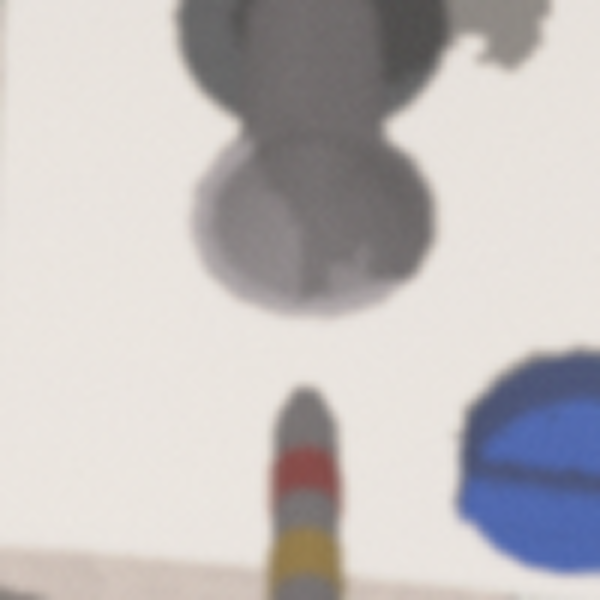

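Tip is at px (283.8,94.2), so the rod is within 1° of vertical. The rim centre is at (285.6,67.2), so the mouth is at about (0.523,-0.225). Lowering with force watch.

```bash
python3 - <<'E'
from h import *
c=arm.get_calibration("wrist");M=atz("wrist",(285.6,67.2),.15,c);M=(M+[.5215,-.2247,.15])/2+[.0003,0,0];print(M)
def go(h,f):arm.move_l(pose(M+[0,0,.045+h],80,90)[0],feed=f)
go(.11,.06);arm.sleep(.2);F0=np.array(arm.current_force())
for h in(.07,.04,.015):
    go(h,.06);f=np.array(arm.current_force())-F0;print(h,f)
    if np.linalg.norm(f)>8:print("STOP");break
else:
    h=.009
    while h>-.006:
        go(h,.03);arm.sleep(.1);f=np.array(arm.current_force())-F0;print(h,f)
        if f[2]>4 or np.linalg.norm(f)>10:break
        h-=.0015
    arm.sleep(.5)
print(arm.current_t(),arm.current_ee_pos(),arm.current_width(),np.array(arm.current_force())-F0)
np.save("M.npy",M)
cv2.imwrite("pics/w4.png",cv2.resize(arm.snapshot("wrist")[30:270,140:430,::-1],None,fx=2,fy=2))
E
```

```text
[ 0.5225 -0.2255  0.15  ]
0.07 [0.0807 1.5254 1.5569]
0.04 [0.072  1.7544 1.2484]
0.015 [1.121  1.7855 1.6252]
0.009 [0.9573 1.9121 1.1734]
0.0075 [0.2404 2.1002 1.4569]
0.006 [0.3185 1.5531 1.299 ]
0.0045000000000000005 [0.1648 0.6143 1.587 ]
0.0030000000000000005 [0.7765 0.2874 0.5131]
0.0015000000000000005 [-0.5964  1.2203  1.69  ]
4.336808689942018e-19 [0.5472 1.2755 1.5118]
-0.0014999999999999996 [-1.515   4.0073 14.7057]
17.45 [ 0.5203 -0.2389  0.1813] 0.01811589608546646 [-1.7518  4.086  14.0792]
```

View pics/w4.png

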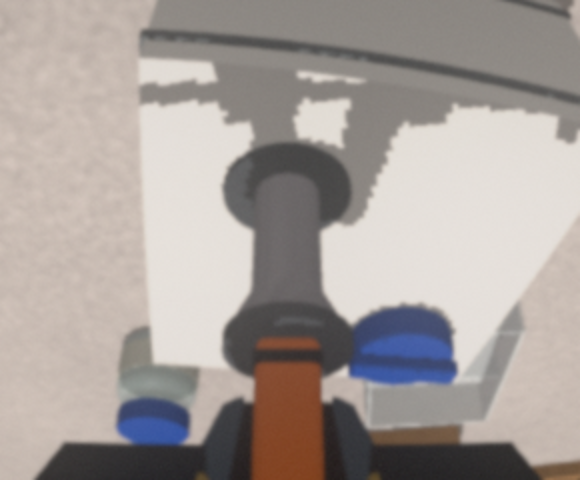

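The collar sits centred on the rim: it stopped at the expected height with 14 N, and was held there over 0.5 s. Now I'll draw it out and go to the reading pose.

```bash
python3 - <<'E'
from h import *
M=np.load("M.npy");C=np.array([.4818,.006,.108])
arm.move_l(pose(M+[0,0,.045+.02],80,90)[0],feed=.05)
arm.move_l(pose(M+[0,0,.045+.15],80,90)[0],feed=.1);arm.sleep(.3)
print(arm.current_t(),arm.current_width(),arm.current_joint_positions())
L=pose(C-.135*tdir(-80)+.16*UP,-80,0);print(arm.solve_ik(*L),arm.solve_ik(*pose(C-.135*tdir(-80),-80,0)))
arm.move_to(*L);arm.move_l(pose(C-.135*tdir(-80),-80,0)[0],feed=.1);arm.sleep(.5)
print(arm.current_t(),arm.current_width(),arm.current_ee_pos(),arm.current_force())
for n in("top","scene","wrist"):cv2.imwrite(f"pics/{n}5.png",arm.snapshot(n)[:,:,::-1])
s=cv2.imread("pics/scene5.png");t=cv2.imread("pics/top5.png");w=cv2.imread("pics/wrist5.png")
a=np.hstack([cv2.resize(s[160:304,200:440],(400,240),interpolation=2),cv2.resize(t[140:284,140:380],(400,240),interpolation=2)])
cv2.imwrite("pics/c5.png",np.vstack([a,cv2.resize(w[:252],(800,360))]))
c=arm.get_calibration("wrist");g,R=rod();print(g)
for e in(-5,0,5):
    gz=-tdir(-80)*np.cos(np.radians(e))+UP*np.sin(np.radians(e));print(e,proj(g-.135*gz,c)*1.4286+[0,240],proj(g-.045*gz,c)*1.4286+[0,240])
print(proj([.4818,.006,.004],c)*1.4286+[0,240])
E
```

```text
19.8333 0.01789041757618404 [ -5.3641  22.5227  84.7979 -45.5194  81.0416  15.5561]
[  35.5443   27.0171   90.9085  -39.7328   86.4597 -143.0075] [  35.5443   40.5971   97.7846  -42.4451   70.9671 -129.3384]
24.5333 0.017537729188208714 [0.4607 0.1259 0.0947] [ 0.0911  0.6394 -0.4185]
[0.4583 0.1389 0.108 ]
-5 [405.1718 359.68  ] [405.1465 516.9963]
0 [405.1433 376.4229] [405.1344 521.832 ]
5 [405.1167 393.3756] [405.1227 527.204 ]
[404.9252 491.1304]
```

View pics/c5.png

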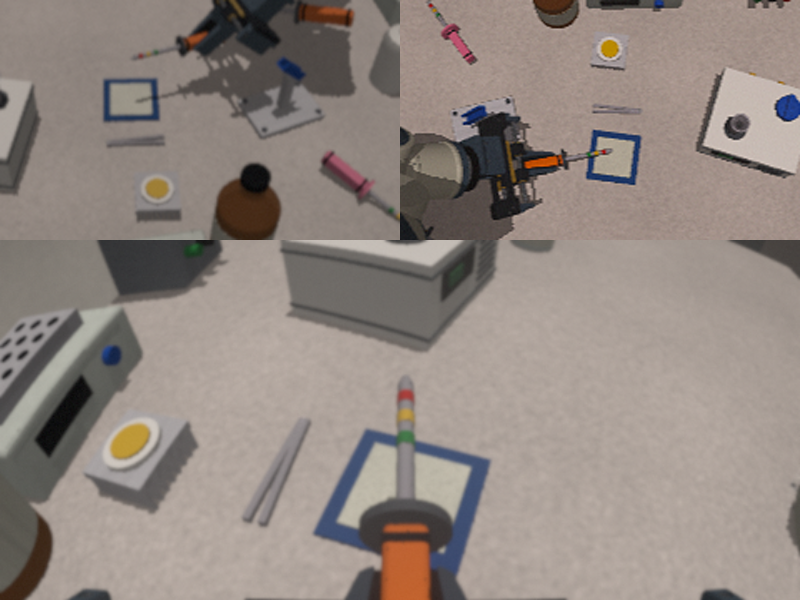

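The tip appears at (405,377) in the composite, against (405,376) predicted for a level rod, and it is above the card in all three views. The bystanders look unmoved, so I'm handing in.

```bash
python3 - <<'E'
from h import *
print(arm.current_dq(),arm.current_width());arm.sign_off()
E
```

```text
[ 0.0378  0.0307  0.071  -0.0313 -0.0863  0.0408] 0.017682408268750473
the job is handed in; nothing more can be done
```

I gripped the orange gauge rod in its rest and lowered it down the guide tube until the collar stopped on the rim. I then drew it right out and handed in at about 24.6 s of the 54 s allowed. The sign-off gives no verdict, so the results below are my own checks.

- **Seating:** the collar stopped at the expected height with about 14 N, was held there for over 0.5 s, and looked centred on the rim in the wrist picture.
- **Drawing out:** the rod stayed in the gripper (opening 17.9 mm), with the tip about 60 mm above the rim by the commanded position.
- **Final pose:** the rod is level, with the tip about 1 px from where a level rod should appear. By calculation the tip is over the card's centre, about 10 cm above it. The gripper opening is 17.7 mm and the arm is effectively still.
- **Bystanders:** those visible in the last pictures looked unmoved. I judged this by eye and did not measure it.

No check failed. The two estimates of the tube mouth differed by about 1–2 mm, within the funnel's capture range.

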